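# Close the oil canister to the first click and send it down the lane

### The job

The white oil canister stands in the blue drip tray with its black cap still loose: turn the cap clockwise until its slip clutch clicks the first time, and stop there, before a second click. Then carry the canister over and set it gently, upright and lengthwise, on the upper half of the sloped roller lane, and let it go so that it slides down to rest against the yellow stop. Leave the other things on the bench where they are.

Things in the scene. Friction and masses are not known exactly. Their poses are not given: they have to be found in the camera images.
- canister: White flat oil canister, about 0.7 kg, loose. Body 150 mm long (its x), 64 mm wide (y), 80 mm high; origin at the centre of its underside, z up. On its top a fixed carrying handle (toward -x) and a black screw cap (vertical axis at x = +46 mm).
- handle (a point): Where to lift: on the handle's bar at mid-height, 104 mm above the underside, nearly over the centre of mass. The bar runs along the canister's x (45 mm to -x, 25 mm to +x of this point), 14 mm wide across y, 16 mm high, with 16 mm of air below it. The red ring round the cap begins 27 mm away along +x; the cap's wing stands 39 mm higher than this point.
- cap_grip (a point): Where to turn the cap: on its axis, 134 mm above the canister's underside. An upright wing: 56 mm along this point's x, 14 mm thick along its y, from 22 mm below this point (top of the cap's 52 mm disc) to 9 mm above. Tightens clockwise seen from above; turns easily (0.07 N m) for 0.6 to 1.5 rad, a hidden amount that differs each time, then bottoms hard. Turned back, the screw just loosens.
- clutch (a joint): Slip of the cap on its clutch, rad. 0 until the screw has bottomed; then it resists at once with about 0.4 N m, which falls through zero at 0.25 rad and then pulls the cap on to rest, free of torque, at 0.50: the first click. A second, equal one follows (0.4 N m from 0.50, top at 0.75, rest at 1.0). Let go between, the cap snaps to the nearer rest.
- tray: Blue drip tray fixed to the bench, which keeps the canister from turning: outside 170 by 84 by 26 mm high, walls 6 mm, floor 6 mm thick; the canister stands in it with 4 mm of play all round, its x along the tray's x. Origin at the centre of its underside.
- bed: Sloped roller lane, fixed (free rollers, 18 mm, 28 mm apart). Origin at the rollers' top, midway between the green rails, 70 mm above the bench; x points downhill, 0.22 rad below level, z is normal to the surface. Surface from x = -200 mm (upper end, open) to the yellow stop's face at +168 mm (50 mm high). Rails 36 mm high, 86 mm apart. A canister at the stop has its origin at x = +93 mm.
- shears_a: White-handled shears lying on the bench, 180 mm long; bystander. Origin at the pivot, on the underside.
- shears_b: A second pair of the same shears; bystander.
- screwdriver: Screwdriver lying on the bench, 200 mm long; bystander.
- nut_box: Green open box of nuts, 130 by 100 by 45 mm; bystander.
- cup: White mug, 85 mm high; bystander.
- oil_bottle: Amber bottle with red cap, 140 mm high, 56 mm diameter; bystander.
- whetstone: Terracotta-coloured whetstone, 160 by 60 by 30 mm; bystander.
- click_marks (a point): Centre of the red ring (68 mm diameter) below the cap, 95 mm above the canister's underside, with two marks 0.5 rad apart. The white pointer on the cap's rim stands at the white mark until the cap slips, and at the yellow mark after the first click. The ring turns with the screw. A small steel detent block stands across from the white mark.
There are look-alikes about, which are no part of the job. What is meant by the tray is not green, and is the larger of those in its own colour.

How it is judged:
By the outcome, as a careful person would: the job done as asked, in the order asked, and still so for the second after the job is handed in, with the robot touching nothing.
It also fails if it takes over 72 s, if anything falls off the work surface, if the arm or the gripper's body presses on something with over 40 N, if the wrist force passes 120 N, or if a joint passes its speed limit or range.

### The arm

A 6-joint arm with a two-finger parallel gripper is mounted at the origin on the work surface. World frame = base frame: x ahead of the robot, y to its left, z up, the work surface at z = 0. Lengths are in m, angles in rad, forces in N, time in s.
With the tool pointing down it reaches from about 0.25 to 0.775 m from the base axis. Payload 4 kg.
Tool frame: the origin (TCP) lies on the centre line of the jaws, within the pads' length; the fingertips stand 14 mm ahead of it and the grasp point (between the pads) lies 5 mm behind it (robot.tcp_to_tips is the distance from the TCP to the fingertips, in m); z points along the fingers, y is the line along which they close (so a half turn about z gives the same grasp; the last joint's range is limited). The gripper opens to 94 mm and grips with 3 to 60 N. Pads are 16 mm wide; open, the fingers measure 119 mm over their backs; the gripper's body (75 mm by 177 mm) begins 78 mm behind the grasp point.
Start: joints at [-1.401, 0.087, 1.371, -0, 1.684, -0.103], TCP at [0.148, -0.53, 0.22] pointing down, gripper open.
Joint ranges: [-3.1, 3.1], [-0.76, 2.03], [0.27, 2.55], [-1.08, 4.22], [0.17, 2.65], [-2.57, 2.57]. Speed limits (rad/s): [2.79, 2.79, 3.14, 3.14, 3.14, 3.14].

### API

Orientations are given as [roll, pitch, yaw] about the fixed x, y, z axes, in that order (R = Rz(yaw) Ry(pitch) Rx(roll)).
In Python, from bench import robot gives the robot as it stands.
- The arm moves only by the tool carry_out, never from a script. Its argument "increments" is a list of rows, each a list of 3 entries, a list of its own where there are three numbers: the closure in counts, from 0 (fully open) to 255 (shut), then the shift along the tool's x, y, z in mm, then the turn about the tool's z in degrees. In form: [[fingers, [dx, dy, dz], twist], ...]. A call has 1 to 8 rows; each row shifts and turns the commanded pose from where the row before left it, along the tool's axes as they then stand; what a row does not reach is not made up. A row lasts 1/10 s, in which the tool goes at most 50 mm and 8.59 degrees, less where a joint would pass 70% of its speed; a pose out of reach is approached as far as the arm can. A call with a gripper value outside its range is refused whole. The fingers move at their own pace and stop on an object; the grip force is fixed at half the most. Time passes only in rows, so rows that do not move let the fingers close. It gives the time, the measured TCP pose, the force, the opening and the grip force at its end, in the units of the state.
- robot.get_obs(): the state, without advancing time (a new reading comes with each control period).
- robot.snapshot(name): name is "scene" or "top" or "wrist"; returns the picture (480x640x3 uint8, blue, green, red); there is no depth.
- robot.get_calibration(name): a dict with "vfov" (degrees; the focal length in pixels is half the picture's height over the tangent of half this angle, whatever the lens; pixels are square), "cx", "cy" (the principal point, pixels), "k1" (the pictures are not rectified: a ray, as slopes to the right and down, at radius r is drawn at 1 + k1 r^2 times it, then the intrinsics apply), "T" (4x4, takes a point from camera to world coordinates). Camera axes: x right, y down, z forward; pixel columns grow to the right and rows downward; lengths in m; the calibration is good to about 2 mm. A picture is of the moment at which its call begins: read the wrist's pose just before it. get_calibration takes no time and is no camera call; for the wrist camera it gives the pose at the moment of the call.
- robot.close_job(): hands the job in; it is judged then, once.
The state is a dict: "time": time; "joint_positions": joint angles; "qvel": joint speeds; "joint_torque": joint torques, N m; "tool_pos": TCP position; "ee_rot": TCP orientation; "wrist_force": force on the tool from outside, world axes, zero at the start; "wrist_torque": the same for the moment, N m; "width": finger opening in m; "finger_force": force on a finger pad.
Only numpy, scipy, OpenCV 4.12 (cv2) and the standard library are available. Lean on these libraries where they do the work, as an engineer would, in place of code of your own. Each camera call takes 0.05 s, during which the arm holds its last target. There are 200 camera calls.

## Working session

There is one attempt and no reset: what is moved stays moved. The work goes in short steps, Python scripts to look and compute and a tool call to move; the robot and the scene stay as the last step left them, time stands still between calls to the robot, and variables do not carry over. Pictures are saved under pics/ and viewed, at most 10 in all, crops included, and the job is handed in when it is done.

Besides the shell and the picture viewer there is one more tool, called after "Request:" as name([rows], argument=value, ...), one row to a line, values as JSON. carry_out: Moves the arm, as the interface text tells. Its arguments: {"type":"object","properties":{"increments":{"type":"array","items":{"type":"array"}}},"required":["increments"]}

```bash
ls; mkdir -p pics; python3 - <<'E'
from bench import robot
import cv2,numpy as np
o=robot.get_obs();print(o)
a=robot.snapshot("scene");b=robot.snapshot("top")
cv2.imwrite("pics/scene0.png",a);cv2.imwrite("pics/top0.png",b)
for n in("scene","top","wrist"):
    c=robot.get_calibration(n);print(n,c)
E
```

```text
pics
{'time': 0.0, 'joint_positions': array([-1.40111486e+00,  8.79228837e-02,  1.37221565e+00, -3.61936751e-05,
        1.68353718e+00, -1.03093164e-01]), 'qvel': array([-2.49302329e-04, -6.99445549e-05,  4.09623773e-04, -1.64207451e-03,
        3.60327508e-04,  2.78917555e-04]), 'joint_torque': array([ 1.24200204e-03, -3.40173912e+01, -3.02429688e+01,  7.18169357e-02,
        3.28153709e-02, -1.71252500e-04]), 'tool_pos': array([ 0.1480768 , -0.52918319,  0.21834124]), 'ee_rot': array([-3.13951696e+00, -1.78586881e-04,  2.72770416e-01]), 'wrist_force': array([-0.31093322,  1.12560299, -0.52509197]), 'wrist_torque': array([ 0.04574892, -0.02812969, -0.0114368 ]), 'finger_force': 0.0, 'width': 0.09402709895582823}
scene {'vfov': 43.139263168524295, 'cx': 331.19204147759706, 'cy': 238.92989996453576, 'k1': -0.13703181114672874, 'T': array([[-0.58620363,  0.5408929 , -0.6031585 ,  1.35174228],
       [ 0.81008881,  0.40145912, -0.42730165,  0.63557454],
       [ 0.01101905, -0.73909773, -0.67350808,  1.09641162],
       [ 0.        ,  0.        ,  0.        ,  1.        ]])}
top {'vfov': 49.65588126476746, 'cx': 321.8695359813894, 'cy': 234.17815306045227, 'k1': -0.10957280285316849, 'T': array([[-0.0275289 , -0.99779195,  0.0604433 ,  0.35534973],
       [-0.99942255,  0.02626824, -0.02155353,  0.03791837],
       [ 0.0199182 , -0.06100174, -0.9979389 ,  1.7184475 ],
       [ 0.        ,  0.        ,  0.        ,  1.        ]])}
wrist {'vfov': 68.24967346009112, 'cx': 319.1607278128339, 'cy': 240.6144511767653, 'k1': -0.02407164561744066, 'T': array([[ 0.26952496, -0.93344245, -0.23673084,  0.21588382],
       [-0.96298986, -0.26192057, -0.06362507, -0.5105928 ],
       [-0.00261433,  0.24511794, -0.96948974,  0.38311969],
       [ 0.        ,  0.        ,  0.        ,  1.        ]])}
```

View pics/scene0.png

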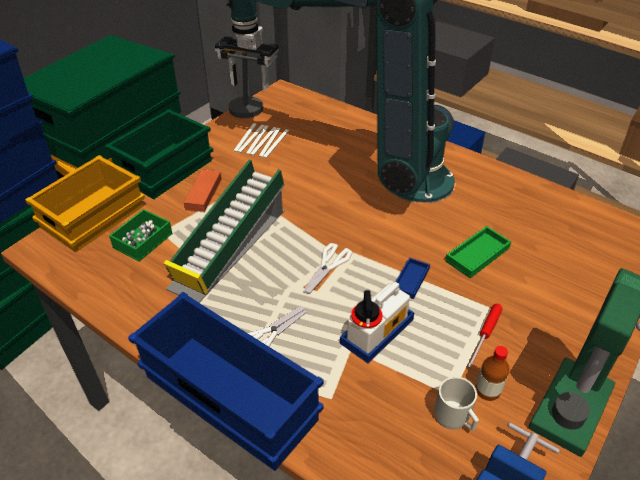

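View pics/top0.png

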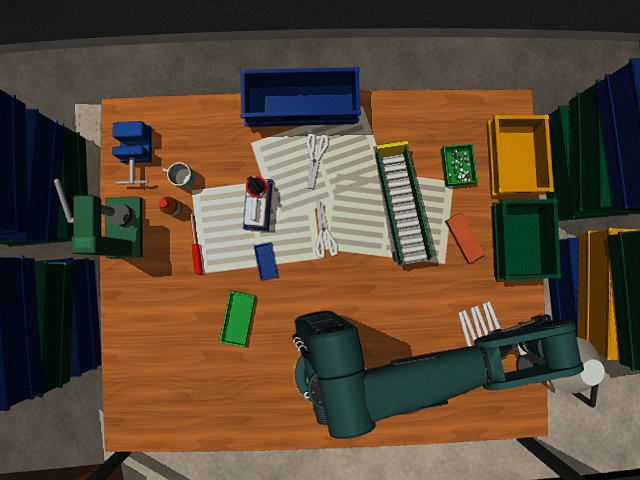

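The scene picture shows the canister in its blue tray at about (375,325), cap toward the viewer, with the lane at (225,230) and its yellow stop at the near end. In the top picture the canister is at (257,205) with the cap up (+x), and the lane runs from (420,262) at its upper end to the yellow stop at (393,148).

```bash
cat >h.py <<'E'
import numpy as np,cv2
from bench import robot
def ray(c,uv):
    f=240/np.tan(np.radians(c["vfov"])/2)
    K=np.array([[f,0,c["cx"]],[0,f,c["cy"]],[0,0,1.]])
    p=cv2.undistortPoints(np.float64(uv).reshape(-1,1,2),K,np.array([c["k1"],0,0,0,0.]))[:,0]
    return np.c_[p,np.ones(len(p))]@c["T"][:3,:3].T
def onz(c,uv,z):
    d=ray(c,uv);o=c["T"][:3,3];return o+d*((z-o[2])/d[:,2])[:,None]
def proj(c,P):
    f=240/np.tan(np.radians(c["vfov"])/2)
    q=(np.atleast_2d(P)-c["T"][:3,3])@c["T"][:3,:3];q=q[:,:2]/q[:,2:]
    r=(q**2).sum(1,keepdims=True);return q*(1+c["k1"]*r)*f+[c["cx"],c["cy"]]
E
python3 - <<'E'
from h import *
a=cv2.imread("pics/top0.png");h=cv2.cvtColor(a,cv2.COLOR_BGR2HSV)
c=robot.get_calibration("top")
def comps(name,m,mn=60):
    n,l,s,ce=cv2.connectedComponentsWithStats(m.astype(np.uint8)*255)
    for i in range(1,n):
        if s[i,4]>mn and 150<ce[i,0]<490 and 120<ce[i,1]<300:
            pts=np.argwhere(l==i)[:,::-1].astype(np.int32)
            r=cv2.minAreaRect(pts);print(name,s[i],ce[i].round(1),[np.round(x,1) for x in r])
H,S,V=h[...,0].astype(int),h[...,1],h[...,2]
comps("red",((H<5)|(H>175))&(S>180)&(V>120),30)
comps("blue",(H>105)&(H<130)&(S>120)&(V>40))
comps("yellow",(H>22)&(H<32)&(S>150)&(V>120),30)
comps("green",(H>55)&(H<90)&(S>100)&(V>25))
comps("roll",(S<40)&(V>110)&(np.indices(V.shape)[1]>375)&(np.indices(V.shape)[1]<435),30)
A=cv2.resize(a[165:240,225:290],None,fx=6,fy=6,interpolation=cv2.INTER_CUBIC)
B=cv2.resize(a[135:273,365:440],None,fx=4.3,fy=4.3,interpolation=cv2.INTER_CUBIC)
C=np.zeros((600,790,3),np.uint8);C[:450,:390]=A;C[:B.shape[0],400:400+B.shape[1]]=B
cv2.imwrite("pics/crop1.png",C)
E
```

```text
red [246 180  15  17  51] [250.6 190.8] [array([251. , 190.2]), array([20. ,  7.4]), np.float64(53.1)]
red [159 199   8   8  52] [162.4 202.6] [array([162.5, 202.5]), array([7., 7.]), np.float64(90.0)]
red [192 244   9  30 175] [196.  258.8] [array([195.9, 258.5]), array([29.5,  6. ]), np.float64(82.9)]
blue [244 116 114   9 219] [300.2 121.4] [array([300.5, 120.1]), array([  5.1, 113.2]), np.float64(88.5)]
blue [243 179  30  52 172] [263.4 212. ] [array([257.6, 203.8]), array([25.2, 51.4]), np.float64(4.8)]
blue [254 243  23  37 572] [265.4 260.9] [array([265.1, 260.8]), array([34.9, 17.1]), np.float64(78.7)]
yellow [377 141  32   8 104] [392.3 144.3] [array([392.3, 144.2]), array([ 3.5, 31.4]), np.float64(82.1)]
green [441 144  36  43 967] [458.2 164.3] [array([458.6, 164.5]), array([40.1, 31.8]), np.float64(83.3)]
green [404 146  29 112 389] [419.  205.4] [array([417.3, 201.7]), array([113.5,   5.7]), np.float64(76.8)]
green [377 151  26 113 292] [389.9 208.1] [array([388.7, 206.9]), array([114.3,   4.7]), np.float64(77.6)]
roll [382 154  23  10 136] [393.  158.7] [array([392.8, 1
[... 1001 characters left out ...]
] [403.6 206.3] [array([403.5, 206.3]), array([ 6.4, 21.5]), np.float64(81.0)]
roll [395 210  22  10 144] [405.4 214.4] [array([405.3, 214.4]), array([ 6.6, 21.5]), np.float64(80.5)]
roll [396 217  23  11 151] [407.3 222.5] [array([406.8, 222.6]), array([ 7.1, 22.6]), np.float64(78.7)]
roll [429 219   6  13  35] [431.7 225.2] [array([431.5, 225. ]), array([12.,  5.]), np.float64(90.0)]
roll [398 225  23  12 151] [409.1 230.9] [array([408.8, 230.8]), array([ 7.3, 22.7]), np.float64(78.7)]
roll [400 234  23  11 157] [411.  239.2] [array([410.8, 239.1]), array([ 7.1, 22.5]), np.float64(80.5)]
roll [402 243  25  20 343] [413.9 252.4] [array([413.7, 253. ]), array([17.9, 23.5]), np.float64(80.5)]
```

View pics/crop1.png

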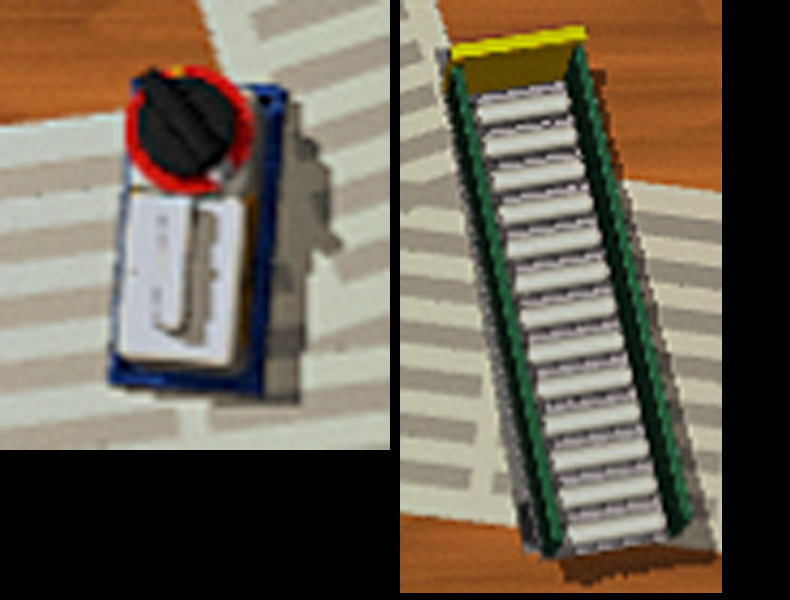

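The crop shows the ring centred near full-image pixel (256,186) and the wing running from upper left to lower right. The tray's right and bottom walls are visible, as is the lane with its rails and the yellow stop's top edge.

```bash
python3 - <<'E'
from h import *
from scipy.optimize import least_squares
c=robot.get_calibration("top")
cr=lambda p:np.float64(p)/6+[225,165]-.4
ring=onz(c,[cr((188,128))],.101);print("ring",ring)
t=onz(c,[cr((112,385)),cr((262,395)),cr((285,88))],.026);print("tray",t)
d=t[2]-t[1];print("trayyaw",np.degrees(np.arctan2(d[1],d[0])),"len",np.linalg.norm(d),np.linalg.norm(t[1]-t[0]))
print("traycentre",(t[0]+t[2])/2)
w=onz(c,[cr((150,75)),cr((228,172))],.149);d=w[0]-w[1];print("wing",w,np.degrees(np.arctan2(d[1],d[0])))
h=onz(c,[cr((187,200)),cr((172,330))],.118);print("handle",h,h.mean(0))
# lane: roller centroids (skip first/last)
R=np.float64([[394.6,166.7],[396.7,174.5],[398.4,182.3],[400.3,190.2],[402,198.2],[403.6,206.3],[405.4,214.4],[407.3,222.5],[409.1,230.9],[411,239.2]])
def res(p):
    x0,y0,yw,s0=p;s=s0-.028*np.arange(len(R))
    P=np.c_[x0*0+s*np.cos(.22)*np.cos(yw),s*np.cos(.22)*np.sin(yw),.07-s*np.sin(.22)]+[x0,y0,0]
    return np.r_[(proj(c,P)-R).ravel()]
# s0 tied by stop: assume stop top edge pixel
for s0 in(.11,.12,.13,.14):
    r=least_squares(lambda q:res([*q,s0]),[.5,-.15,-.2]);print(s0,r.x,np.sqrt(r.cost/10))
    x0,y0,yw=r.x
    def P(s,n,l=0):return [x0+(s*np.cos(.22)+n*np.sin(.22))*np.cos(yw)-l*np.sin(yw),y0+(s*np.cos(.22)+n*np.sin(.22))*np.sin(yw)+l*np.cos(yw),.07-s*np.sin(.22)+n*np.cos(.22)]
    print(proj(c,[P(.168,.05,.043),P(.168,.05,-.043),P(-.2,.036,.043),P(-.2,.036,-.043)]).round(1))
E
```

```text
ring [[0.61062623 0.2060046  0.101     ]]
tray [[0.48234445 0.25785723 0.026     ]
 [0.4747248  0.17616943 0.026     ]
 [0.64319255 0.16018196 0.026     ]]
trayyaw -5.42109226280158 len 0.16922464832729378 0.08204240842452609
traycentre [0.5627685 0.2090196 0.026    ]
wing [[0.63081749 0.2199198  0.149     ]
 [0.57995897 0.18108799 0.149     ]] 37.362682021172375
handle [[0.57036532 0.205414   0.118     ]
 [0.503061   0.21440074 0.118     ]] [0.53671316 0.20990737 0.118     ]
0.11 [ 0.56642453 -0.25801062  0.13586911] 0.15913442261734487
[[379.9 145.9]
 [405.9 141.9]
 [403.  256.8]
 [430.5 252.2]]
0.12 [ 0.55701038 -0.25972759  0.13594666] 0.14107313581969635
[[380.5 148.8]
 [406.6 144.8]
 [403.6 259.9]
 [431.1 255.2]]
0.13 [ 0.54759644 -0.26144606  0.13602401] 0.12444716682665449
[[381.1 151.6]
 [407.2 147.6]
 [404.3 263. ]
 [431.8 258.3]]
0.14 [ 0.53818271 -0.26316602  0.13610115] 0.10987384543149928
[[381.8 154.5]
 [407.9 150.5]
 [405.  266. ]
 [432.5 261.4]]
```

Request:
carry_out([
  [0,[35.6,-32.4,-5],0],
  [0,[35.6,-32.4,-5],0],
  [0,[35.6,-32.4,-5],0],
  [0,[35.6,-32.4,-5],0],
  [0,[35.6,-32.4,-5],0],
  [0,[35.6,-32.4,0],0],
  [0,[35.6,-32.4,0],0],
  [0,[35.6,-32.4,0],0],
])

```text
time: 0.9
tool_pos: [0.353, -0.2014, 0.2442]
ee_rot: [3.141, -0.0, 0.272]
wrist_force: [0.5, 0.0, -0.4]
width: 0.0942
finger_force: 0.0
```

Request:
carry_out([
  [0,[35.6,-32.4,0],0],
  [0,[35.6,-32.4,0],0],
  [0,[35.6,-32.4,0],0],
  [0,[35.6,-32.4,0],0],
  [0,[35.6,-32.4,0],0],
  [0,[35.6,-32.4,0],0],
  [0,[35.6,-32.4,0],0],
  [0,[10,-10,0],0],
])

```text
time: 1.7
tool_pos: [0.5393, 0.0983, 0.2429]
ee_rot: [-3.14, 0.002, 0.277]
wrist_force: [-0.4, 0.6, 0.3]
width: 0.094
finger_force: 0.0
```

Request:
carry_out([
  [0,[0,0,0],-8.5],
  [0,[0,0,0],-8.5],
  [0,[0,0,0],-8.5],
  [0,[0,0,0],-8.5],
  [0,[0,0,0],-8.5],
  [0,[0,0,0],-8.5],
  [0,[0,0,0],-8.5],
  [0,[0,0,0],-8.5],
])

```text
time: 2.5
tool_pos: [0.5379, 0.0938, 0.244]
ee_rot: [-3.14, 0.001, 1.465]
wrist_force: [-0.5, 0.1, -0.7]
width: 0.0938
finger_force: 0.0
```

Request:
carry_out([
  [0,[0,0,0],-8.5],
  [0,[0,0,0],-8.5],
  [0,[0,0,0],-8.5],
  [0,[0,0,0],-8.5],
  [0,[0,0,0],-8.5],
  [0,[0,0,0],-8.5],
  [0,[0,0,0],-8.5],
  [0,[0,0,0],-8.5],
])

```text
time: 3.3
tool_pos: [0.5379, 0.0937, 0.2441]
ee_rot: [-3.141, -0.001, 2.652]
wrist_force: [0.2, 0.0, 0.1]
width: 0.094
finger_force: 0.0
```

Request:
carry_out([
  [0,[0,0,0],-8.5],
  [0,[0,0,0],-8.5],
  [0,[0,0,0],-8.5],
  [0,[0,0,0],-8.5],
  [0,[0,0,0],-8.5],
  [0,[0,0,0],-8.5],
  [0,[0,0,0],-8.5],
  [0,[0,0,0],0],
])

```text
time: 4.1
tool_pos: [0.538, 0.0938, 0.2441]
ee_rot: [3.142, -0.001, -2.599]
wrist_force: [-0.3, 0.4, 0.1]
width: 0.0939
finger_force: 0.0
```

```bash
python3 - <<'E'
from h import *
c=robot.get_calibration("wrist");np.save("cw.npy",c,allow_pickle=True)
a=robot.snapshot("wrist");cv2.imwrite("pics/w1.png",a)
print(proj(c,[[.6086,.2047,.101],[.6086,.2047,.149]]),c["T"][:3,3])
E
```

```text
[[378.73755595 351.32306316]
 [387.95659953 382.2358068 ]] [0.47684969 0.0571439  0.40884735]
```

View pics/w1.png

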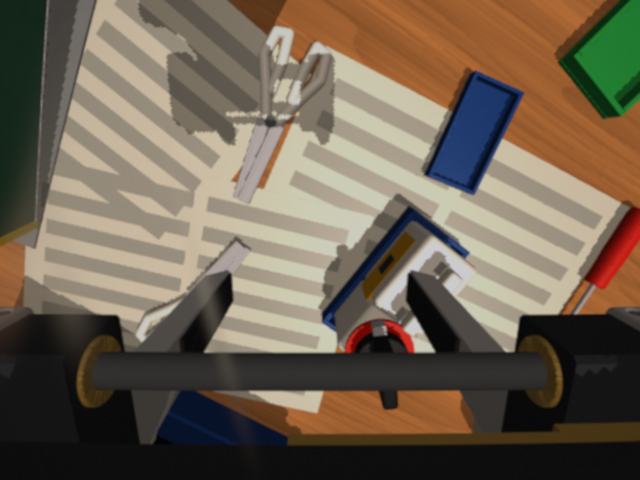

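The wrist view shows the red ring centred near (379,350), agreeing with the predicted (379,351). The wing runs nearly vertically, with its far end at about (390,406).

```bash
python3 - <<'E'
from h import *
c=robot.get_calibration("wrist")
w=onz(c,[[390,406],[388,382.2],[381,345]],.149);print(w)
for a,b in((0,1),(0,2),(1,2)):
    d=w[a]-w[b];print(np.degrees(np.arctan2(d[1],d[0])),np.linalg.norm(d))
o=robot.get_obs();x,y,z=o["tool_pos"];yw=o["ee_rot"][2];print(yw,o["joint_positions"])
d=np.array([.6088-x,.205-y]);print("dx dy mm",1e3*(d@[np.cos(yw),np.sin(yw)]),1e3*(d@[np.sin(yw),-np.cos(yw)]),"dz",1e3*(z-.137))
E
```

```text
[[0.62785391 0.21946113 0.149     ]
 [0.60894854 0.20469232 0.149     ]
 [0.58256189 0.18009908 0.149     ]]
37.99683518267413 0.023990221178883626
40.99301732383851 0.060006150988999044
42.98524761808206 0.036070526778887925
-2.602003089842269 [ 6.92375422e-02  7.60202011e-02  1.33425560e+00 -3.69699529e-04
  1.73216217e+00 -2.04120757e+00]
dx dy mm -117.74232035329877 58.954641852909496 dz 107.14700905808952
```

Request:
carry_out([
  [0,[-29.5,14.7,0],0],
  [0,[-29.5,14.7,0],0],
  [0,[-29.5,14.7,0],0],
  [0,[-29.5,14.7,0],0],
  [0,[0,0,0],-8],
  [0,[0,0,20],0],
  [0,[0,0,20],0],
  [0,[0,0,0],0],
])

```text
time: 4.95
tool_pos: [0.6073, 0.2052, 0.2003]
ee_rot: [3.139, -0.007, -2.461]
wrist_force: [-0.1, 0.2, -0.0]
width: 0.0938
finger_force: 0.0
```

```bash
python3 - <<'E'
from h import *
o=robot.get_obs();x,y,z=o["tool_pos"];yw=o["ee_rot"][2];print(np.degrees(yw),o["tool_pos"],o["wrist_torque"])
d=np.array([.6088-x,.205-y]);print("dx dy mm",1e3*(d@[np.cos(yw),np.sin(yw)]),1e3*(d@[np.sin(yw),-np.cos(yw)]),"dz",1e3*(z-.137))
E
```

```text
-141.02469498904682 [0.60733264 0.20524443 0.20030508] [ 0.12442591 -0.11777797  0.03149754]
dx dy mm -0.987002840246471 -1.112972495203737 dz 63.305082803167075
```

Request:
carry_out([
  [0,[-1,-1,15],0],
  [0,[0,0,15],0],
  [0,[0,0,15],0],
  [0,[0,0,10],0],
  [0,[0,0,6],0],
  [0,[0,0,2],0],
  [0,[0,0,0],0],
])

```text
time: 5.65
tool_pos: [0.6105, 0.2058, 0.1414]
ee_rot: [-3.142, 0.0, -2.459]
wrist_force: [-0.1, 0.3, 0.3]
width: 0.0938
finger_force: 0.0
```

Request:
carry_out([
  [140,[0,0,0],0],
  [200,[0,0,0],0],
  [255,[0,0,0],0],
  [255,[0,0,0],0],
  [255,[0,0,0],0],
  [255,[0,0,0],0],
  [255,[0,0,0],0],
])

```text
time: 6.35
tool_pos: [0.6104, 0.2057, 0.1414]
ee_rot: [-3.142, -0.0, -2.459]
wrist_force: [0.4, 0.2, -0.1]
width: 0.0414
finger_force: 0.0
```

```bash
cat > o.py <<'E'
from h import *
o=robot.get_obs();print("yaw",np.degrees(o["ee_rot"][2]).round(2),o["tool_pos"].round(4),"T",o["wrist_torque"].round(3),"F",o["wrist_force"].round(1),o["finger_force"],o["width"],"q6",o["joint_positions"][5],o["time"])
E
python3 o.py
```

```text
yaw -140.87 [0.6104 0.2057 0.1414] T [ 0.133 -0.055  0.012] F [ 0.4  0.2 -0.1] 0.0 0.04142812712847166 q6 -2.0166222061877392 6.35
```

Request:
carry_out([
  [150,[0,0,4],0],
  [150,[0,0,0],0],
  [255,[0,0,0],0],
  [255,[0,0,0],0],
  [255,[0,0,0],0],
  [255,[0,0,0],0],
  [255,[0,0,0],0],
  [255,[0,0,0],0],
])

```text
time: 7.15
tool_pos: [0.6103, 0.206, 0.1376]
ee_rot: [3.141, 0.0, -2.459]
wrist_force: [-0.8, 1.2, 0.1]
width: 0.0135
finger_force: 29.9
```

```bash
python3 o.py
```

```text
yaw -140.86 [0.6103 0.206  0.1376] T [ 0.351  0.082 -0.028] F [-0.8  1.2  0.1] 29.943476915359497 0.01349925321481114 q6 -2.0165454097074864 7.15
```

Request:
carry_out([
  [255,[0,0,0],6],
  [255,[0,0,0],6],
  [255,[0,0,0],6],
  [255,[0,0,0],6],
  [255,[0,0,0],6],
  [255,[0,0,0],0],
  [255,[0,0,0],0],
])

```text
time: 7.85
tool_pos: [0.6103, 0.2059, 0.1376]
ee_rot: [3.141, -0.0, -2.98]
wrist_force: [-0.9, 1.6, 0.9]
width: 0.0137
finger_force: 29.9
```

```bash
python3 o.py
```

```text
yaw -170.75 [0.6103 0.2059 0.1376] T [ 0.255  0.116 -0.119] F [-0.9  1.6  0.9] 29.94080364704132 0.013736178416817952 q6 -1.4950054256091032 7.85
```

Request:
carry_out([
  [255,[0,0,0],4],
  [255,[0,0,0],4],
  [255,[0,0,0],0],
])

```text
time: 8.15
tool_pos: [0.6103, 0.2059, 0.1375]
ee_rot: [3.141, -0.0, -3.12]
wrist_force: [-1.3, 0.7, 0.8]
width: 0.0145
finger_force: 29.9
```

```bash
python3 o.py
```

```text
yaw -178.77 [0.6103 0.2059 0.1375] T [ 0.268  0.166 -0.028] F [-1.3  0.7  0.8] 29.944384396076202 0.014482368072265302 q6 -1.3549691342236312 8.15
```

Request:
carry_out([
  [255,[0,0,0],4],
  [255,[0,0,0],4],
  [255,[0,0,0],0],
])

```text
time: 8.45
tool_pos: [0.6104, 0.2058, 0.1376]
ee_rot: [3.141, -0.0, 3.024]
wrist_force: [-1.5, 0.6, 1.5]
width: 0.0141
finger_force: 29.9
```

```bash
python3 o.py
```

```text
yaw 173.27 [0.6104 0.2058 0.1376] T [ 0.259  0.209 -0.035] F [-1.5  0.6  1.5] 29.945387542247772 0.01409703313461238 q6 -1.2160807793231576 8.45
```

Request:
carry_out([
  [255,[0,0,0],4],
  [255,[0,0,0],4],
  [255,[0,0,0],0],
])

```text
time: 8.75
tool_pos: [0.6103, 0.2058, 0.1376]
ee_rot: [-3.142, -0.0, 2.885]
wrist_force: [-1.2, 1.1, 1.0]
width: 0.014
finger_force: 29.9
```

```bash
python3 o.py
```

```text
yaw 165.29 [0.6103 0.2058 0.1376] T [ 0.228  0.179 -0.022] F [-1.2  1.1  1. ] 29.94601160287857 0.013982695200230438 q6 -1.076924808726343 8.75
```

Request:
carry_out([
  [255,[0,0,0],4],
  [255,[0,0,0],4],
  [255,[0,0,0],0],
])

```text
time: 9.05
tool_pos: [0.6103, 0.2057, 0.1375]
ee_rot: [-3.141, -0.0, 2.746]
wrist_force: [-2.1, 1.6, 1.8]
width: 0.0139
finger_force: 29.9
```

```bash
python3 o.py
```

```text
yaw 157.31 [0.6103 0.2057 0.1375] T [0.192 0.202 0.006] F [-2.1  1.6  1.8] 29.946386218070984 0.01388427543873755 q6 -0.9376204550505391 9.05
```

```bash
cat > v.py <<'E'
from h import *
import sys
n=sys.argv[1]
c=robot.get_calibration("wrist");a=robot.snapshot("wrist")
u,v=proj(c,[[.609,.205,.101]])[0].astype(int);print(u,v)
w=cv2.resize(a[max(0,v-75):v+75,max(0,u-100):u+100],None,fx=3,fy=3,interpolation=cv2.INTER_CUBIC)
b=robot.snapshot("scene");u,v=proj(robot.get_calibration("scene"),[[.609,.205,.11]])[0].astype(int)
s=cv2.resize(b[v-40:v+40,u-40:u+40],(w.shape[0]//2*1,w.shape[0]//2),interpolation=cv2.INTER_CUBIC)
o=np.zeros((w.shape[0],w.shape[1]+s.shape[1],3),np.uint8);o[:,:w.shape[1]]=w;o[:s.shape[0],w.shape[1]:]=s
cv2.imwrite(f"pics/{n}.png",o[:600,:800]);print(o.shape)
E
python3 v.py cap1
```

```text
317 272
(450, 825, 3)
```

View pics/cap1.png

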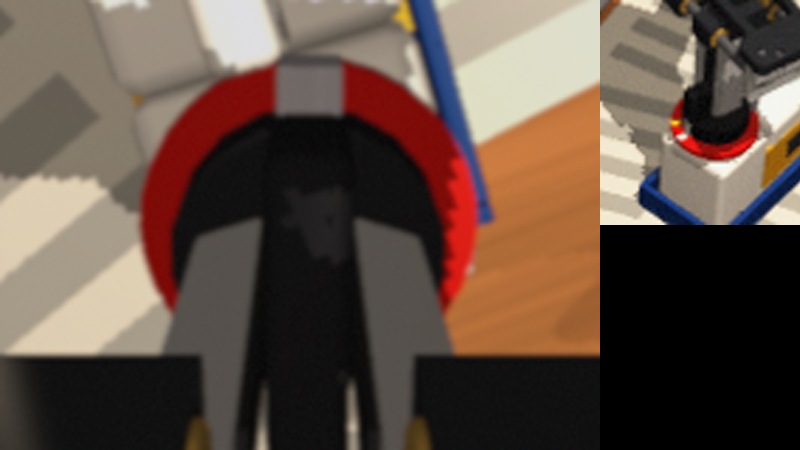

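The detent block stands in line with the wing at (308,88), so the ring has turned with the cap and there is no slip yet.

Request:
carry_out([
  [255,[0,0,0],4],
  [255,[0,0,0],4],
  [255,[0,0,0],0],
])

```text
time: 9.45
tool_pos: [0.6103, 0.2057, 0.1375]
ee_rot: [-3.141, -0.0, 2.605]
wrist_force: [-2.7, 1.2, 1.6]
width: 0.0137
finger_force: 29.9
```

```bash
python3 o.py
```

```text
yaw 149.26 [0.6103 0.2057 0.1375] T [0.171 0.347 0.018] F [-2.7  1.2  1.6] 29.94636833667755 0.013687022449437316 q6 -0.7970561854446491 9.45
```

Request:
carry_out([
  [255,[0,0,0],4],
  [255,[0,0,0],4],
  [255,[0,0,0],0],
])

```text
time: 9.75
tool_pos: [0.6105, 0.205, 0.1375]
ee_rot: [-3.14, 0.001, 2.466]
wrist_force: [-1.4, -1.5, 1.8]
width: 0.0137
finger_force: 30.0
```

```bash
python3 o.py
```

```text
yaw 141.3 [0.6105 0.205  0.1375] T [-0.253  0.238  0.242] F [-1.4 -1.5  1.8] 30.03136932849884 0.013686871388042837 q6 -0.6585621030022151 9.75
```

Request:
carry_out([
  [255,[0,0,0],4],
  [255,[0,0,0],4],
  [255,[0,0,0],0],
])

```text
time: 10.05
tool_pos: [0.6105, 0.205, 0.1376]
ee_rot: [-3.141, 0.001, 2.326]
wrist_force: [-2.2, -2.6, 1.8]
width: 0.0139
finger_force: 30.0
```

```bash
cat > det.py <<'E'
from h import *
c=robot.get_calibration("wrist");a=robot.snapshot("wrist")
o=robot.get_obs();yw=o["ee_rot"][2];x,y,_=o["tool_pos"]
u,v=proj(c,[[x,y,.101]])[0]
h=cv2.cvtColor(a,cv2.COLOR_BGR2HSV);H,S,V=[h[...,i].astype(int) for i in range(3)]
# walk the ring (r=30mm, z=.101): report non-red sectors
t=np.arange(-150,151,3);L=[]
for b in t:
    q=yw+np.pi+np.radians(b)
    p=proj(c,[[x+.031*np.cos(q),y+.031*np.sin(q),.103]])[0].round().astype(int)
    L.append((int(b),*[int(k[p[1],p[0]]) for k in(H,S,V)]) if 0<=p[1]<480 and 0<=p[0]<640 else None)
print([l for l in L if l and l[2]<130 and l[3]>60], u,v)
E
python3 o.py; python3 det.py
```

```text
yaw 133.29 [0.6105 0.205  0.1376] T [-0.388  0.31   0.138] F [-2.2 -2.6  1.8] 29.99175399541855 0.013929355732908872 q6 -0.5188356122146781 10.05
[(-60, 5, 63, 93), (-57, 13, 27, 84), (-54, 13, 27, 84), (-51, 13, 27, 84), (-48, 13, 27, 84), (-45, 17, 28, 83), (-42, 13, 27, 84), (-39, 13, 27, 84), (-36, 15, 30, 85), (-33, 13, 27, 84), (-30, 15, 30, 84), (-27, 11, 30, 69), (24, 15, 24, 64), (27, 13, 27, 84), (30, 13, 28, 83), (33, 13, 27, 84), (36, 15, 25, 83), (39, 13, 27, 84), (42, 17, 27, 84), (45, 15, 31, 83), (48, 15, 30, 84), (51, 15, 30, 84), (54, 15, 30, 84), (57, 8, 66, 96)] 320.04942088880165 273.54074470870904
```

```bash
sed -i 's/np.arange(-150,151,3)/np.arange(90,271,3)/; s/\.031\*/.0325*/g' det.py; python3 det.py; python3 v.py cap2
```

```text
[(180, 1, 115, 186), (183, 9, 22, 197), (186, 9, 22, 198), (189, 8, 24, 201), (192, 7, 24, 195), (195, 10, 23, 196), (198, 8, 23, 196), (201, 9, 25, 197), (204, 1, 115, 149)] 320.03446402824613 273.4895433922661
318 271
(450, 825, 3)
```

View pics/cap2.png

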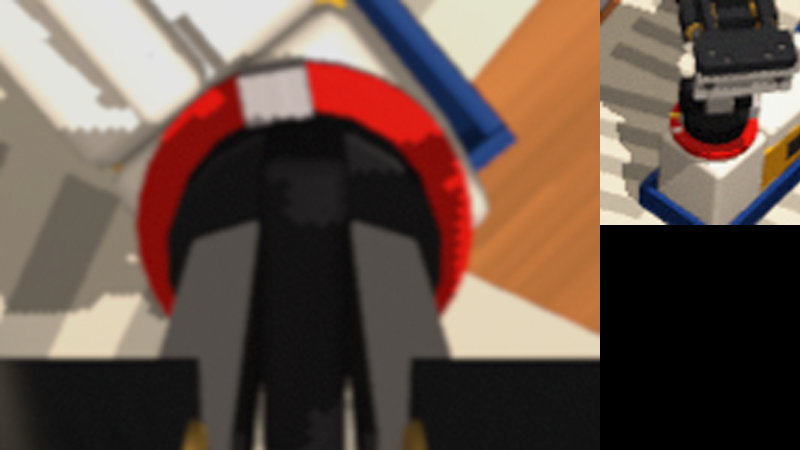

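The detent block at (276,94) now sits about 12° behind the wing (0.21 rad of slip). Another ~14° takes it close to the rest at 0.5.

Request:
carry_out([
  [255,[0,0,0],4],
  [255,[0,0,0],4],
  [255,[0,0,0],4],
  [255,[0,0,0],2],
  [255,[0,0,0],0],
])

```text
time: 10.75
tool_pos: [0.6106, 0.2054, 0.1376]
ee_rot: [3.142, 0.001, 2.08]
wrist_force: [-2.1, -2.4, 3.2]
width: 0.0138
finger_force: 30.0
```

```bash
python3 o.py; python3 det.py
```

```text
yaw 119.18 [0.6106 0.2054 0.1376] T [-0.473  0.269 -0.012] F [-2.1 -2.4  3.2] 29.955678284168243 0.013835975603833681 q6 -0.2723619360243319 10.75
[(90, 12, 74, 187), (93, 11, 86, 177), (201, 8, 20, 137), (204, 9, 22, 195), (207, 8, 23, 199), (210, 8, 24, 198), (213, 8, 24, 194), (216, 8, 24, 195), (219, 8, 24, 195), (222, 9, 26, 194)] 320.1404580411353 273.3450584841304
```

Request:
carry_out([
  [0,[0,0,0],0],
  [0,[0,0,0],0],
  [0,[0,0,0],0],
  [0,[0,0,0],0],
  [0,[0,0,-15],0],
  [0,[0,0,-30],0],
  [0,[0,0,-30],0],
  [0,[0,0,0],0],
])

```text
time: 11.6
tool_pos: [0.613, 0.2065, 0.22]
ee_rot: [3.13, 0.003, 2.079]
wrist_force: [0.3, 0.3, 0.9]
width: 0.0743
finger_force: 0.0
```

```bash
python3 o.py; python3 v.py cap3
python3 - <<'E'
from h import *
a=robot.snapshot("top");cv2.imwrite("pics/top1.png",a)
E
```

```text
yaw 119.14 [0.613  0.2065 0.22  ] T [ 0.017 -0.126  0.041] F [0.3 0.3 0.9] 0.0 0.07425819845599942 q6 -0.271346970232791 11.6
313 238
(450, 825, 3)
```

View pics/cap3.png

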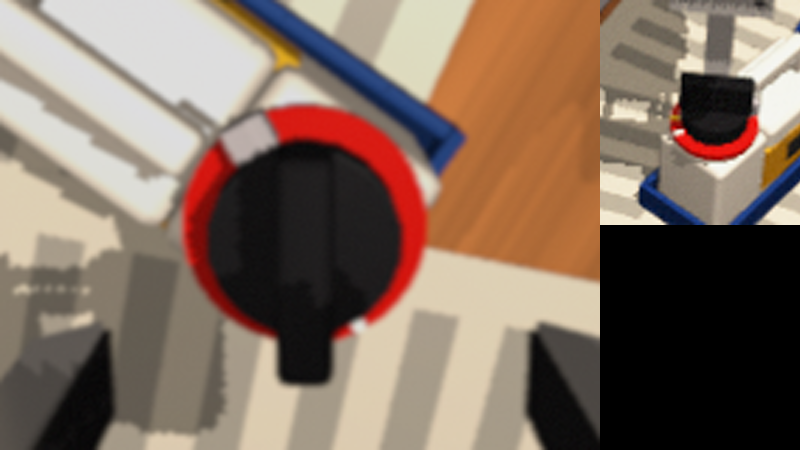

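The detent at (248,137) and the white mark at (358,325) both sit about 29° from the wing around the ring centre (306,222). That matches 0.5 rad, so the first click is done.

Request:
carry_out([
  [0,[17.5,-27.5,0],0],
  [0,[17.5,-27.5,0],0],
  [0,[0,0,0],-8.5],
  [0,[0,0,0],-8.5],
  [0,[0,0,0],-8.5],
  [0,[0,0,0],-8.5],
  [0,[0,0,0],-8.5],
  [0,[0,0,0],-8.5],
])

```text
time: 12.55
tool_pos: [0.5444, 0.2093, 0.2102]
ee_rot: [-3.14, -0.004, 2.975]
wrist_force: [-1.1, -0.0, 1.2]
width: 0.0945
finger_force: 0.0
```

Request:
carry_out([
  [0,[0,0,0],-3],
  [0,[0,0,0],0],
])

```text
time: 12.75
tool_pos: [0.5445, 0.2093, 0.2104]
ee_rot: [-3.14, -0.003, 3.021]
wrist_force: [-0.9, -0.4, -0.4]
width: 0.0941
finger_force: 0.0
```

```bash
python3 o.py; python3 - <<'E'
from h import *
c=robot.get_calibration("wrist");a=robot.snapshot("wrist")
P=[[.548,.2104,.118],[.5035,.2145,.118],[.573,.208,.118]]
p=proj(c,P);print(p)
a2=cv2.resize(a[120:420,120:520],(800,600),interpolation=cv2.INTER_CUBIC)
for q in p: cv2.circle(a2,tuple(((q-[120,120])*2).astype(int)),4,(255,0,255),1)
cv2.imwrite("pics/han.png",a2)
E
```

```text
yaw 173.12 [0.5445 0.2093 0.2104] T [-0.018 -0.16   0.066] F [-0.9 -0.4 -0.4] 0.0 0.09412938447271306 q6 -1.1808537983101857 12.75
[[321.43726115 253.70640785]
 [319.80105347 194.50055181]
 [322.17454217 284.92795418]]
```

View pics/han.png

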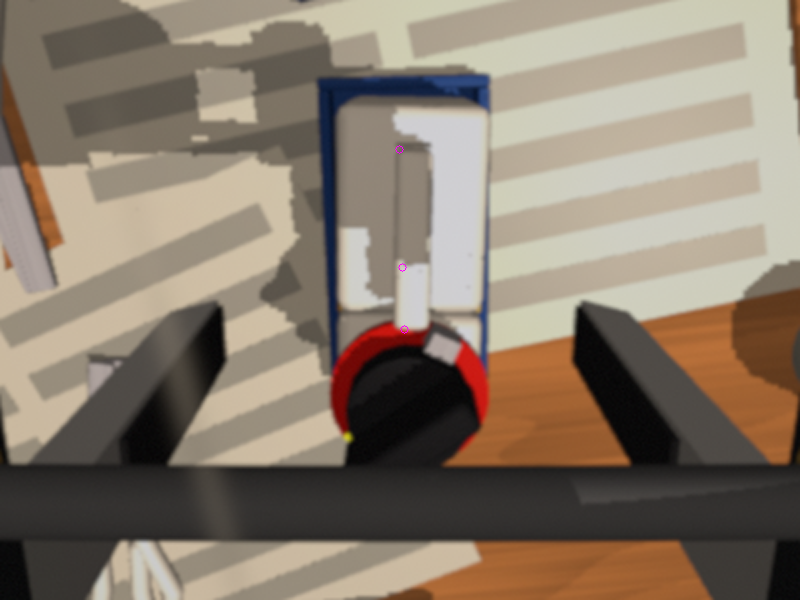

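The handle bar is centred about 11 px right of the prediction in this crop. That puts the canister about 4.5 mm toward tool +y in the tray, and its heading matches the tool's. The yellow mark is next to the wing at (347,437).

Request:
carry_out([
  [0,[-3.3,6,0],0],
  [0,[0,0,25],0],
  [0,[0,0,25],0],
  [0,[0,0,25],0],
  [110,[0,0,15],0],
  [110,[0,0,8],0],
  [110,[0,0,0],0],
  [110,[0,0,0],0],
])

```text
time: 13.6
tool_pos: [0.5501, 0.2154, 0.1155]
ee_rot: [3.141, 0.002, 3.022]
wrist_force: [-0.1, 0.4, 0.6]
width: 0.0654
finger_force: 0.0
```

```bash
python3 o.py
```

```text
yaw 173.12 [0.5501 0.2154 0.1155] T [ 0.076 -0.106 -0.033] F [-0.1  0.4  0.6] 0.0 0.06535700066338829 q6 -1.173539422614156 13.6
```

Request:
carry_out([
  [150,[1.5,0,6],0],
  [150,[0,0,2],0],
  [200,[0,0,0],0],
  [255,[0,0,0],0],
  [255,[0,0,0],0],
  [255,[0,0,0],0],
  [255,[0,0,0],0],
  [255,[0,0,0],0],
])

```text
time: 14.4
tool_pos: [0.5479, 0.2148, 0.1066]
ee_rot: [-3.141, 0.0, 3.022]
wrist_force: [-0.4, -1.7, 0.4]
width: 0.0135
finger_force: 30.0
```

Request:
carry_out([
  [255,[0,0,0],0],
  [255,[0,0,0],0],
  [255,[0,0,0],0],
])

```text
time: 14.7
tool_pos: [0.5479, 0.2149, 0.1066]
ee_rot: [-3.141, 0.0, 3.022]
wrist_force: [0.6, -3.3, 1.8]
width: 0.0134
finger_force: 30.0
```

```bash
python3 o.py
```

```text
yaw 173.13 [0.5479 0.2149 0.1066] T [-0.493 -0.068  0.025] F [ 0.6 -3.3  1.8] 29.991813898086548 0.013431430162193147 q6 -1.1728437682280535 14.7
```

Request:
carry_out([
  [255,[0,0,-5],0],
  [255,[0,0,-10],0],
  [255,[0,0,-20],0],
  [255,[0,0,-30],0],
  [255,[0,0,-30],0],
  [255,[0,0,-30],0],
  [255,[0,0,-25],0],
  [255,[0,0,-10],0],
])

```text
time: 15.5
tool_pos: [0.5485, 0.216, 0.2695]
ee_rot: [3.139, 0.004, 3.022]
wrist_force: [0.9, 0.6, -7.0]
width: 0.0137
finger_force: 30.0
```

```bash
python3 o.py; python3 - <<'E'
from h import *
c=robot.get_calibration("top");a=cv2.imread("pics/top0.png").astype(int)
g=(a[...,1]-a[...,2]>18)&(a[...,1]>a[...,0]+4)
yw=.136;x0,y0=.5551,-.2601
C=c["T"][:3,3]
def lat(uv,n):  # intersect plane at normal height n over lane, return s,l
    ex=np.array([np.cos(.22)*np.cos(yw),np.cos(.22)*np.sin(yw),-np.sin(.22)]);ey=np.array([-np.sin(yw),np.cos(yw),0]);ez=np.cross(ex,ey)
    d=ray(c,[uv])[0];o=C-[x0,y0,.07];t=(n-o@ez)/(d@ez);p=o+t*d;return p@ex*1e3,p@ey*1e3
for v in range(165,250,12):
    xs=np.where(g[v,370:440])[0]+370
    if len(xs)<4: print(v,xs);continue
    k=np.argmax(np.diff(xs));L=xs[:k+1];R=xs[k+1:]
    print(v,L.min(),L.max(),R.min(),R.max(),"Linner-top",np.round(lat((L.max()+.5,v),.036),1),"Rinner-bot",np.round(lat((R.min()-.5,v),.0),1),"Router-top",np.round(lat((R.max()+.5,v),.036),1),"Louter-top",np.round(lat((L.min()-.5,v),.036),1))
E
```

```text
yaw 173.16 [0.5485 0.216  0.2695] T [ 0.074 -0.114  0.022] F [ 0.9  0.6 -7. ] 29.976260662078857 0.013745893676351146 q6 -1.1726954319317782 15.5
165 380 382 410 411 Linner-top [119.2  45.4] Rinner-bot [119.3 -48.9] Router-top [103.8 -46.7] Louter-top [120.8  54.9]
177 383 384 409 414 Linner-top [77.5 47.3] Rinner-bot [ 78.3 -36.6] Router-top [ 61.6 -47.3] Louter-top [78.5 53.6]
189 385 387 413 417 Linner-top [35.8 46. ] Rinner-bot [ 35.1 -40.5] Router-top [ 20.  -47.9] Louter-top [37.4 55.4]
201 386 389 416 420 Linner-top [-4.7 47.8] Rinner-bot [ -6.8 -41.3] Router-top [-21.  -48.6] Louter-top [-2.6 60.3]
213 389 392 421 423 Linner-top [-45.2  46.5] Rinner-bot [-49.2 -48.4] Router-top [-61.4 -49.2] Louter-top [-43.1  58.9]
225 391 395 424 425 Linner-top [-85.1  45.2] Rinner-bot [-90.1 -49.2] Router-top [-100.8  -46.9] Louter-top [-82.5  60.5]
237 395 397 426 428 Linner-top [-124.    46.9] Rinner-bot [-129.8  -46.9] Router-top [-140.1  -47.6] Louter-top [-122.5   56. ]
249 396 400 426 431 Linner-top [-162.9   45.6] Rinner-bot [-168.   -38.4] Router-top [-179.   -48.4] Louter-top [-160.4   60.7]
```

Request:
carry_out([
  [255,[1,-15,-2],0],
  [255,[1.5,-30,0],0],
  [255,[2,-40,0],0],
  [255,[2,-40,0],0],
  [255,[2,-40,0],0],
  [255,[2,-40,0],0],
  [255,[2,-40,0],0],
  [255,[2,-40,0],0],
])

```text
time: 16.3
tool_pos: [0.4975, -0.0677, 0.2661]
ee_rot: [3.141, -0.004, 3.021]
wrist_force: [0.2, -1.2, -7.6]
width: 0.014
finger_force: 30.0
```

Request:
carry_out([
  [255,[2,-40,0],0],
  [255,[2,-40,0],0],
  [255,[2,-40,0],0],
  [255,[2,-40,0],0],
  [255,[1.5,-28,0],0],
  [255,[1,-12,0],0],
  [255,[0,0,0],-5],
  [255,[0,0,0],-5],
])

```text
time: 17.1
tool_pos: [0.4639, -0.2631, 0.2664]
ee_rot: [3.138, -0.003, -3.084]
wrist_force: [-0.8, -0.1, -6.2]
width: 0.014
finger_force: 30.0
```

Request:
carry_out([
  [255,[0,0,0],-4.7],
  [255,[0,0,0],0],
  [255,[0,0,0],0],
])

```text
time: 17.4
tool_pos: [0.4646, -0.2626, 0.2674]
ee_rot: [3.14, -0.002, -3.006]
wrist_force: [-0.1, -0.4, -6.3]
width: 0.0136
finger_force: 30.0
```

```bash
python3 o.py; python3 - <<'E'
from h import *
a=robot.snapshot("scene");b=robot.snapshot("top")
u,v=proj(robot.get_calibration("scene"),[[.466,-.27,.17]])[0].astype(int)
A=cv2.resize(a[v-75:v+75,u-65:u+65],None,fx=4,fy=4,interpolation=cv2.INTER_CUBIC)[:600]
w=robot.snapshot("wrist");W=w[::2,::2][:240,:]
o=np.zeros((600,800,3),np.uint8);o[:A.shape[0],:A.shape[1]]=A;o[:240,A.shape[1]:]=W[:,20:20+800-A.shape[1]]
cv2.imwrite("pics/lane1.png",o)
E
```

```text
yaw -172.24 [ 0.4646 -0.2626  0.2674] T [ 0.014 -0.082  0.048] F [-0.1 -0.4 -6.3] 29.994681179523468 0.013636827836853306 q6 -2.327070177976831 17.4
```

View pics/lane1.png

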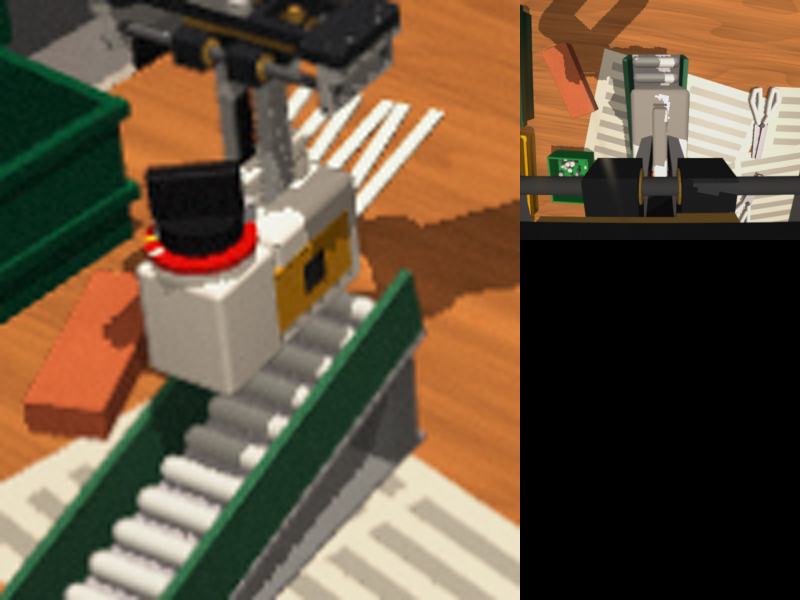

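The canister hangs level and in line over the lane's upper half, a little to +y of the lane centre. I'll measure the rails in this close view.

```bash
python3 - <<'E'
from h import *
c=robot.get_calibration("wrist");a=robot.snapshot("wrist").astype(int)
g=(a[...,1]-a[...,2]>18)&(a[...,1]>a[...,0]+4)
yw=.136;x0,y0=.5551,-.2601;C=c["T"][:3,3]
ex=np.array([np.cos(.22)*np.cos(yw),np.cos(.22)*np.sin(yw),-np.sin(.22)]);ey=np.array([-np.sin(yw),np.cos(yw),0]);ez=np.cross(ex,ey)
def lat(u,v,n):
    d=ray(c,[(u,v)])[0];o=C-[x0,y0,.07];t=(n-o@ez)/(d@ez);p=o+t*d;return np.round([p@ex*1e3,p@ey*1e3],1)
for v in range(112,300,12):
    xs=np.where(g[v,180:420])[0]+180
    if len(xs)<4: continue
    s=np.split(xs,np.where(np.diff(xs)>3)[0]+1)
    print(v,[(int(k[0]),int(k[-1]),lat(k[0]-.5,v,.036),lat(k[-1]+.5,v,.036)) for k in s if len(k)>2])
x,y,z=robot.get_obs()["tool_pos"];p=np.array([x,y,z])-[x0,y0,.07];print("tcp lateral",p@ey*1e3)
E
```

```text
112 [(254, 262, array([-203.1,  -40.3]), array([-203.1,  -33.4])), (362, 367, array([-203.1,   41.7]), array([-203.1,   46.2]))]
124 [(246, 254, array([-194.3,  -47.1]), array([-194.3,  -40.2])), (365, 375, array([-194.3,   44.4]), array([-194.3,   52.9]))]
136 [(247, 255, array([-185.3,  -47.2]), array([-185.3,  -40.1])), (365, 374, array([-185.3,   44.9]), array([-185.3,   52.8]))]
148 [(248, 256, array([-176. ,  -47.2]), array([-176. ,  -40.1])), (364, 374, array([-176. ,   44.7]), array([-176. ,   53.4]))]
160 [(249, 257, array([-166.4,  -47.2]), array([-166.4,  -40. ])), (363, 373, array([-166.4,   44.4]), array([-166.4,   53.3]))]
172 [(250, 258, array([-156.6,  -47.3]), array([-156.6,  -39.9])), (364, 372, array([-156.6,   45.8]), array([-156.6,   53.1]))]
184 [(251, 259, array([-146.4,  -47.3]), array([-146.4,  -39.9]))]
196 [(252, 258, array([-135.9,  -47.4]), array([-135.9,  -41.5]))]
208 [(253, 259, array([-125.1,  -47.4]), array([-125.1,  -41.4]))]
220 [(254, 260, array([-113.9,  -47.5]), array([-113.9,  -41.4]))]
232 [(255, 260, array([-102.4,  -47.6]), array([-102.4,  -42.3]))]
244 [(257, 260, array([-90.4, -46.7]), array([-90.4, -43.1]))]
256 [(258, 261, array([-78.1, -46.8]), array([-78.1, -43.1]))]
tcp lateral 9.357719553610638
```

Request:
carry_out([
  [255,[0,-6.7,0],0],
  [255,[0,0,10],0],
  [255,[0,0,15],0],
  [255,[0,0,15],0],
  [255,[0,0,10],0],
  [255,[0,0,4],0],
  [255,[0,0,2],0],
  [255,[0,0,0],0],
])

```text
time: 18.4
tool_pos: [0.466, -0.2699, 0.2126]
ee_rot: [-3.141, 0.0, -3.005]
wrist_force: [-0.1, -0.0, -6.0]
width: 0.0137
finger_force: 30.0
```

Request:
carry_out([
  [255,[0,0,1],0],
  [255,[0,0,1],0],
  [255,[0,0,1],0],
  [255,[0,0,1],0],
])

```text
time: 18.8
tool_pos: [0.466, -0.2699, 0.2087]
ee_rot: [-3.141, 0.0, -3.005]
wrist_force: [0.2, -0.2, -6.6]
width: 0.0137
finger_force: 30.0
```

Request:
carry_out([
  [255,[0,0,1],0],
  [255,[0,0,1],0],
  [255,[0,0,1],0],
  [255,[0,0,1],0],
  [255,[0,0,0],0],
])

```text
time: 19.3
tool_pos: [0.4658, -0.2698, 0.2042]
ee_rot: [3.141, -0.0, -3.005]
wrist_force: [0.1, 0.6, -6.6]
width: 0.0138
finger_force: 30.0
```

Request:
carry_out([
  [255,[0,0,1],0],
  [255,[0,0,1],0],
  [255,[0,0,1],0],
  [255,[0,0,0],0],
])

```text
time: 19.7
tool_pos: [0.4659, -0.2698, 0.2012]
ee_rot: [3.141, -0.0, -3.005]
wrist_force: [-0.4, -0.8, -8.4]
width: 0.0134
finger_force: 30.0
```

Request:
carry_out([
  [255,[0,0,1],0],
  [255,[0,0,1],0],
  [255,[0,0,0],0],
])

```text
time: 20.0
tool_pos: [0.4661, -0.27, 0.2001]
ee_rot: [-3.141, 0.001, -3.005]
wrist_force: [0.5, 0.3, -4.6]
width: 0.0137
finger_force: 30.0
```

Request:
carry_out([
  [255,[0,0,1],0],
  [255,[0,0,1],0],
  [255,[0,0,0],0],
])

```text
time: 20.3
tool_pos: [0.467, -0.2701, 0.1994]
ee_rot: [-3.139, 0.003, -3.005]
wrist_force: [2.9, 1.6, 3.2]
width: 0.0139
finger_force: 30.0
```

```bash
python3 o.py
```

```text
yaw -172.15 [ 0.467  -0.2701  0.1994] T [ 0.32  -0.118 -0.004] F [2.9 1.6 3.2] 30.00058203935623 0.013887504506855126 q6 -2.3376914137681895 20.3
```

Request:
carry_out([
  [255,[0,0,1],0],
  [255,[0,0,1],0],
  [255,[0,0,0],0],
])

```text
time: 20.6
tool_pos: [0.4683, -0.2701, 0.1987]
ee_rot: [-3.138, 0.007, -3.004]
wrist_force: [4.1, 2.6, 7.1]
width: 0.014
finger_force: 30.0
```

```bash
python3 o.py
```

```text
yaw -172.12 [ 0.4683 -0.2701  0.1987] T [ 0.499 -0.585 -0.006] F [4.1 2.6 7.1] 30.00095307826996 0.013951350007222727 q6 -2.337652815490106 20.6
```

Request:
carry_out([
  [255,[0,0,1],0],
  [255,[0,0,1],0],
  [255,[0,0,1],0],
  [255,[0,0,0],0],
])

```text
time: 21.0
tool_pos: [0.47, -0.27, 0.1976]
ee_rot: [-3.136, 0.012, -3.003]
wrist_force: [5.1, 3.8, 11.0]
width: 0.0142
finger_force: 30.0
```

```bash
python3 o.py; python3 - <<'E'
from h import *
a=robot.snapshot("scene")
u,v=proj(robot.get_calibration("scene"),[[.466,-.27,.15]])[0].astype(int)
cv2.imwrite("pics/lane2.png",cv2.resize(a[v-65:v+65,u-80:u+80],None,fx=4,fy=4,interpolation=cv2.INTER_CUBIC))
E
```

```text
yaw -172.08 [ 0.47   -0.27    0.1976] T [ 0.835 -0.937 -0.045] F [ 5.1  3.8 11. ] 30.000977218151093 0.014166083742149466 q6 -2.3376400017160233 21.0
```

View pics/lane2.png

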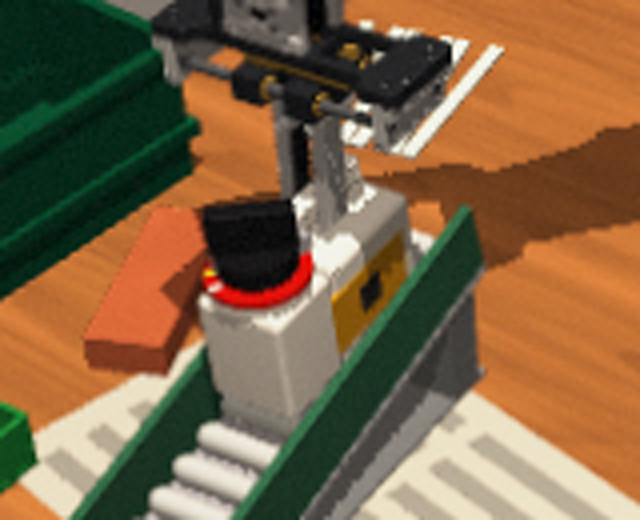

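The canister sits between the rails with its uphill edge on the rollers and its nose still raised (front bottom edge near (285,420)). I'll ease the grip in small steps so it can pivot down.

Request:
carry_out([
  [224,[0,0,0],0],
])

```text
time: 21.15
tool_pos: [0.4699, -0.27, 0.1976]
ee_rot: [-3.136, 0.012, -3.003]
wrist_force: [5.7, 3.9, 10.6]
width: 0.0135
finger_force: 30.0
```

Request:
carry_out([
  [220,[0,0,0],0],
])

```text
time: 21.25
tool_pos: [0.47, -0.27, 0.1976]
ee_rot: [-3.136, 0.012, -3.003]
wrist_force: [5.7, 3.5, 11.4]
width: 0.0139
finger_force: 30.0
```

```bash
python3 o.py
```

```text
yaw -172.08 [ 0.47   -0.27    0.1976] T [ 0.746 -0.962 -0.035] F [ 5.7  3.5 11.4] 30.00092715024948 0.013903025921044797 q6 -2.3376232923916533 21.25
```

Request:
carry_out([
  [218,[0,0,0],0],
])

```text
time: 21.35
tool_pos: [0.4702, -0.27, 0.1974]
ee_rot: [-3.136, 0.012, -3.003]
wrist_force: [6.7, 4.0, 9.5]
width: 0.014
finger_force: 12.3
```

Request:
carry_out([
  [217,[0,0,0],0],
])

```text
time: 21.45
tool_pos: [0.4686, -0.2701, 0.1956]
ee_rot: [-3.138, 0.008, -3.004]
wrist_force: [2.0, 1.8, -0.3]
width: 0.0142
finger_force: 1.5
```

The finger force follows the commanded closure, so at 218 counts the light grip lets the canister pivot under control.

Request:
carry_out([
  [218,[0,0,0],0],
  [218,[0,0,1],0],
  [218,[0,0,1],0],
  [218,[0,0,0],0],
])

```text
time: 21.85
tool_pos: [0.4694, -0.27, 0.1937]
ee_rot: [-3.138, 0.01, -3.004]
wrist_force: [6.3, 3.0, 7.9]
width: 0.0139
finger_force: 12.0
```

```bash
cat > tilt.py <<'E'
from h import *
# red ring apparent centre in scene -> height of ring given lane plane (lateral centre)
a=robot.snapshot("scene");c=robot.get_calibration("scene")
h=cv2.cvtColor(a,cv2.COLOR_BGR2HSV);m=(((h[...,0]<5)|(h[...,0]>175))&(h[...,1]>180)&(h[...,2]>90)).astype(np.uint8)
n,l,s,ce=cv2.connectedComponentsWithStats(m)
yw=.136;ey=np.array([-np.sin(yw),np.cos(yw),0]);O=np.array([.5551,-.2601,.07])+.0026*ey
ex=np.array([np.cos(.22)*np.cos(yw),np.cos(.22)*np.sin(yw),-np.sin(.22)]);ez=np.cross(ex,ey)
pred=lambda s:proj(c,[O+(s+.046)*ex+.095*ez])[0].round(1)
for i in range(1,n):
    if s[i,4]>40 and ce[i,0]<300:
        x,y,w,hh,_=s[i];d=ray(c,[[x+w/2,y+hh/2]])[0];o=c["T"][:3,3]-O;t=-(o@ey)/(d@ey);p=o+t*d
        print("ring bbox",s[i],"lane s %.1f n %.1f mm (seated n=95)"%(p@ex*1e3,p@ez*1e3))
E
python3 o.py; python3 tilt.py
```

```text
yaw -172.09 [ 0.4694 -0.27    0.1937] T [ 0.656 -1.276 -0.042] F [6.3 3.  7.9] 11.953705698251724 0.013931075337966288 q6 -2.3377361053350993 21.85
ring bbox [213 185  27  15 132] lane s -37.2 n 95.4 mm (seated n=95)
```

Request:
carry_out([
  [217,[0,0,1],0],
  [218,[0,0,0],0],
])

```text
time: 22.1
tool_pos: [0.467, -0.2701, 0.1908]
ee_rot: [-3.14, 0.003, -3.005]
wrist_force: [2.7, 1.8, 4.7]
width: 0.0136
finger_force: 11.7
```

```bash
python3 o.py; python3 tilt.py
```

```text
yaw -172.15 [ 0.467  -0.2701  0.1908] T [ 0.397 -0.702  0.009] F [2.7 1.8 4.7] 11.717267632484436 0.013632109201064477 q6 -2.3377682440770164 22.1
ring bbox [215 188  25  16 127] lane s -36.5 n 82.7 mm (seated n=95)
```

Request:
carry_out([
  [217,[0,0,1],0],
  [218,[0,0,0],0],
])

```text
time: 22.35
tool_pos: [0.4661, -0.2702, 0.1889]
ee_rot: [-3.141, 0.001, -3.005]
wrist_force: [1.7, 1.6, 4.6]
width: 0.0139
finger_force: 13.2
```

```bash
python3 o.py; python3 tilt.py
```

```text
yaw -172.18 [ 0.4661 -0.2702  0.1889] T [ 0.312 -0.597 -0.028] F [1.7 1.6 4.6] 13.239097500481876 0.013893742978382926 q6 -2.3377282672282114 22.35
ring bbox [216 188  24  16 120] lane s -38.1 n 81.0 mm (seated n=95)
```

Request:
carry_out([
  [217,[0,0,0.5],0],
  [217,[0,0,0],0],
])

```text
time: 22.6
tool_pos: [0.4663, -0.2702, 0.1887]
ee_rot: [-3.14, 0.001, -3.005]
wrist_force: [0.9, 1.0, 6.5]
width: 0.0138
finger_force: 3.5
```

```bash
python3 o.py; python3 tilt.py
```

```text
yaw -172.18 [ 0.4663 -0.2702  0.1887] T [ 0.245 -0.554 -0.055] F [0.9 1.  6.5] 3.5366555530345067 0.013794963179913555 q6 -2.3377105798841913 22.6
ring bbox [216 188  24  16 122] lane s -38.1 n 81.0 mm (seated n=95)
```

Request:
carry_out([
  [217,[0,0,-1.5],0],
  [0,[0,0,0],0],
  [0,[0,0,0],0],
  [0,[0,0,0],0],
  [0,[0,0,0],0],
  [0,[0,0,0],0],
  [0,[0,0,0],0],
  [0,[0,0,0],0],
])

```text
time: 23.45
tool_pos: [0.4654, -0.2698, 0.189]
ee_rot: [3.141, -0.001, -3.005]
wrist_force: [-0.1, 0.9, -0.9]
width: 0.0663
finger_force: 0.0
```

```bash
python3 o.py; python3 tilt.py
```

```text
yaw -172.18 [ 0.4654 -0.2698  0.189 ] T [ 0.063 -0.214 -0.023] F [-0.1  0.9 -0.9] 0.0 0.06625851454237759 q6 -2.3377233991627153 23.45
ring bbox [210 195  25  16 132] lane s -13.2 n 81.3 mm (seated n=95)
```

Request:
carry_out([
  [0,[0,0,-10],0],
  [0,[0,0,-20],0],
  [0,[0,0,-30],0],
  [0,[0,0,-30],0],
  [0,[0,0,-20],0],
  [0,[0,0,0],0],
])

```text
time: 24.1
tool_pos: [0.4668, -0.2707, 0.3039]
ee_rot: [-3.136, 0.005, -3.005]
wrist_force: [-0.3, 0.3, 0.3]
width: 0.0939
finger_force: 0.0
```

```bash
python3 o.py; python3 tilt.py
```

```text
yaw -172.18 [ 0.4668 -0.2707  0.3039] T [ 0.109 -0.168 -0.026] F [-0.3  0.3  0.3] 0.0 0.09387186037507504 q6 -2.3377415773242505 24.1
ring bbox [185 227  25  17 139] lane s 96.2 n 81.2 mm (seated n=95)
```

Request:
carry_out([
  [0,[0,0,0],0],
  [0,[0,0,0],0],
  [0,[0,0,0],0],
  [0,[0,0,0],0],
  [0,[0,0,0],0],
  [0,[0,0,0],0],
  [0,[0,0,0],0],
  [0,[0,0,0],0],
])

```text
time: 24.95
tool_pos: [0.466, -0.2699, 0.2995]
ee_rot: [-3.141, 0.0, -3.005]
wrist_force: [0.0, -0.1, 0.4]
width: 0.0941
finger_force: 0.0
```

Request:
carry_out([
  [0,[0,0,0],0],
  [0,[0,0,0],0],
  [0,[0,0,0],0],
  [0,[0,0,0],0],
  [0,[0,0,0],0],
  [0,[0,0,0],0],
  [0,[0,0,0],0],
  [0,[0,0,0],0],
])

```text
time: 25.75
tool_pos: [0.466, -0.2699, 0.2995]
ee_rot: [-3.142, -0.0, -3.005]
wrist_force: [0.2, 0.1, 0.3]
width: 0.0941
finger_force: 0.0
```

```bash
python3 tilt.py; python3 - <<'E'
from h import *
# top view: check ring position and visible pose along the lane
for k in range(2):
    a=robot.snapshot("top");c=robot.get_calibration("top")
    h=cv2.cvtColor(a,cv2.COLOR_BGR2HSV);m=(((h[...,0]<5)|(h[...,0]>175))&(h[...,1]>150)&(h[...,2]>80)).astype(np.uint8)
    n,l,s,ce=cv2.connectedComponentsWithStats(m)
    print([(s[i].tolist(),ce[i].round(1).tolist()) for i in range(1,n) if s[i,4]>15 and 370<ce[i,0]<440])
yw=.136;ey=np.array([-np.sin(yw),np.cos(yw),0]);O=np.array([.5551,-.2601,.07])+.0026*ey
ex=np.array([np.cos(.22)*np.cos(yw),np.cos(.22)*np.sin(yw),-np.sin(.22)]);ez=np.cross(ex,ey)
print("expected ring centre px at stop",proj(c,[O+.139*ex+.095*ez,O+.105*ex+.095*ez,O+.173*ex+.095*ez]).round(1))
cv2.imwrite("pics/end.png",a)
E
```

```text
ring bbox [173 241  26  18 148] lane s 143.7 n 82.5 mm (seated n=95)
[([386, 140, 7, 17, 52], [388.3, 148.9]), ([396, 145, 11, 14, 36], [402.9, 153.0])]
[([386, 140, 7, 17, 52], [388.3, 148.9]), ([396, 145, 11, 14, 36], [402.9, 153.0])]
expected ring centre px at stop [[396.5 149.6]
 [398.7 159.4]
 [394.2 139.8]]
```

```bash
python3 -c "
from bench import robot
print(robot.close_job())"
```

```text
the job is handed in; nothing more can be done
None
```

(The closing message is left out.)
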